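# Close a relay box and start its captive hand-screw without cross-threading

## Robot

A 6-joint arm with a two-finger parallel gripper is mounted at the origin on a cart in front of the work surface, level with it; the furniture and walls round the work are solid. World frame = base frame: x ahead of the robot, y to its left, z up, the work surface at z = 0. Lengths are in m, angles in rad, forces in N, time in s.
With the tool pointing down it reaches from about 0.35 to 0.875 m from the base axis. Payload 15.5 kg.
Tool frame: the origin (TCP) lies at the very end of the fingers, on their centre line; the grasp point (between the pads) lies 19 mm behind it; z points along the fingers, y is the line along which they close (so a half turn about z gives the same grasp; the last joint's range is limited). The gripper opens to 85 mm and grips with 20 to 120 N. Pads are 22 mm wide; open, the fingers measure 114 mm over their backs; the gripper's body (76 mm by 85 mm) begins 54 mm behind the grasp point. The pads swing forward as they close: fully open they stand 13 mm farther back than shut.
Start: joints at [-1.389, 0.494, 1.345, -0, 1.302, -0.096], TCP at [0.171, -0.601, 0.231] pointing down, gripper open.
Joint ranges: [-2.91, 2.91], [-0.82, 2.16], [0.22, 2.67], [-1.22, 4.37], [0.12, 2.79], [-3.08, 3.08]. Speed limits (rad/s): [1.89, 1.89, 2.57, 3.01, 3.01, 3.01].

## Interface

Orientations are given as a rotation vector (axis times angle).
In Python, from cell import robot gives the robot as it stands.
- The arm moves only by the shell command python3 -m crank 'ROWS'. ROWS is JSON, a list of rows, each an object of numbers: "tx", "ty", "tz": the shift along the tool's x, y, z in m; "wx", "wy", "wz": the turn, a rotation vector about the tool's x, y, z in degrees; "claw": the opening in per cent of the stroke, from 0 (shut) to 100 (fully open). A call has 1 to 10 rows; each row shifts and turns the commanded pose from where the row before left it, along the tool's axes as they then stand; what a row does not reach is not made up. A row lasts 1/8 s, in which the tool goes at most 62.5 mm and 10.7 degrees, less where a joint would pass 70% of its speed; a pose out of reach is approached as far as the arm can. A call is refused whole if a number of a shift passes 0.0625 or a number of a turn 10.7, either way. A call with a gripper value outside its range is refused whole. The fingers move at their own pace and stop on an object; the grip force is fixed at half the most. Time passes only in rows, so rows that do not move let the fingers close. It gives the time, the measured TCP pose, the force, the opening and the grip force at its end, in the units of the state.
- robot.sense(): the state, without advancing time (a new reading comes with each control period).
- robot.grab_frame(name): name is "scene" or "top" or "wrist"; returns (picture, depth): 384x512x3 uint8, red, green, blue; 384x512 float32, m along the optical axis (not along the pixel's ray), 0 where there is no reading.
- robot.get_calibration(name): a dict with "vertical_fov" (degrees; the focal length in pixels is half the picture's height over the tangent of half this angle, whatever the lens; pixels are square), "cx", "cy" (the principal point, pixels), "cam_to_world" (4x4, takes a point from camera to world coordinates); the wrist camera has in their place "tool_from_camera" (4x4, takes a point from camera to tool coordinates, whose origin is the TCP and whose axes are the flange's). Camera axes: x right, y up, looking along -z (the intrinsics and any distortion apply to the point x, -y, -z); pixel columns grow to the right and rows downward; lengths in m; the calibration is good to about 2 mm. A picture is of the moment at which its call begins: read the wrist's pose just before it. get_calibration takes no time and is no camera call.
- robot.sign_off(): hands the job in; it is judged then, once.
Trained networks look in the newest picture that a camera, given by its name, has taken for a name from the list of things; names that differ only in an ending like _2 or _b are one class to them, and where a whole thing is asked for, a point or a joint stands for the part that bears it (a point fixed in the world has none). Each returns a list of dicts, best first, with "score" (0 to 1); they miss things now and then, are a little off and sometimes report something else, mostly with a low value. They report only what shows in the picture. A call takes as long as a camera call. They do not tell look-alikes from the thing itself.
- robot.regions_of(label, camera): "region" (384x512 bool, what is visible of it) and "bbox" ([left, top, right, bottom] in pixels, round what is visible of it).
The state is a dict: "clock": time; "joint_positions": joint angles; "dq": joint speeds; "effort": joint torques, N m; "ee_pos": TCP position; "tool_rot": TCP orientation; "ft_force": force on the tool from outside, world axes, zero at the start; "moment": the same for the moment, N m; "finger_gap": opening from 0.0 (shut) to 1.0 (fully open); "grasp_force": force on a finger pad.
Only numpy, scipy, OpenCV 4.12 (cv2) and the standard library are available. Lean on these libraries where they do the work, as an engineer would, in place of code of your own. Each camera call takes 0.05 s, during which the arm holds its last target. There are 200 camera calls.

## Task

The relay box is wired and ready to close: push its lid down until it is shut, then start the black hand-screw at the lid's front in the coarse thread of the boss below it, without cross-threading it. Turn the screw backward (anticlockwise from above) until it drops into the start of the thread, letting it fall, then turn it forward (clockwise) one turn from there. Finish with the gripper still holding the knob at rest, so that the screw stays just started, not driven home, while the lid's seal is looked over; leave the screwdriver, the sensor board and the USB hub beside the box alone.

Things in the scene. Friction and masses are not known exactly. Their poses are not given: they have to be found in the camera images.
- box: grey plastic equipment box with a relay module and a 9 V battery in it, fixed on the bench: 120 mm deep (x), 170 mm wide (y), 52 mm high. Origin at the centre of its underside; x points from its front to its hinge side, away from the robot. A round boss with the inside thread stands on the middle of its front wall, 84 mm ahead of the centre.
- lid (a joint): angle of the box's hinged lid, rad: 0 shut, 1.5 wide open. It starts half open, front edge up. Lid 126 mm deep, 176 mm wide; shut, its top is 64 mm above the bench. Stiff friction hinges: it stays at whatever angle it is left, and takes about 2 to 6 N at the front edge to move.
- lid_hinge (a point): point on the lid's hinge line, midway along it, 54 mm above the bench. Its x axis points along the lid from the front edge to the hinge, its y axis along the hinge line to the box's left, its z axis square out of the lid's upper face.
- lid_left (a point): place on the lid's upper face to push it shut, near its front edge, 55 mm left of the middle and clear of the screw: 111.5 mm from the hinge line along the lid and 11 mm square to it. Axes as lid_hinge.
- lid_right (a point): the same kind of place, 55 mm right of the middle.
- screw_knob: black ribbed round knob of the captive hand-screw in the ear at the middle of the lid's front edge: 31 mm across, 26 mm high, white line on top along -x. Origin at its centre, half-way up; z along the screw. Lid shut: 150.5 mm ahead of the hinge line, centre 91 mm above the bench plus screw_lift. Grip it from above at any yaw; it turns and slides easily (under 0.05 N m, under 2 N).
- screw_turn (a joint): turn of the hand-screw, rad, whole turns counted: grows when turned backward (anticlockwise from above), falls when turned forward (clockwise). The thread starts at 0 (and at each whole turn from it): the screw begins 0.5 to 1.9 rad short of it and drops on passing it backward.
- screw_lift (a joint): height of the hand-screw in the lid, m; it hangs at -0.0125 with the lid open. Lid shut, its tip rides on top of the thread (0 to -0.002). Turned backward past the start it drops, by its own weight and only if the fingers do not hold it up, to about -0.005. Forward it then sinks 5 mm a turn (right-hand thread), to -0.0125 driven home; further backward it climbs 5 mm a turn and drops again.
- blue_driver: bystander: screwdriver with a blue handle, 148 mm long, lying to the right of the box; origin at the centre of its underside.
- spare_sonar: bystander: small blue ultrasonic sensor board with two round silver cans, 21 x 46 x 17 mm, lying to the left of the box; origin at the centre of its underside.
- usb_hub: bystander: small white USB hub, 30 x 56 x 10 mm, lying in front of the box on the right; origin at the centre of its underside.
Mind the look-alikes: they are no part of the job. There is more than one size of the box; the job needs the larger.

How it is judged:
By the outcome, as a careful person would: the job done as asked, in the order asked, and still so for the second after the job is handed in, while the arm keeps its last pose, push and grip.
It also fails if it takes over 72 s, if anything falls off the work surface, if the arm or the gripper's body presses on something with over 40 N, if the wrist force passes 120 N, or if a joint passes its speed limit or range.

## Working session

There is one attempt and no reset: what is moved stays moved. The work goes in short steps, Python scripts to look and compute and a shell command to move; the robot and the scene stay as the last step left them, time stands still between calls to the robot, and variables do not carry over. Pictures are saved under pics/ and viewed, at most 10 in all, crops included, and the job is handed in when it is done.

```bash
ls; mkdir -p pics; cat > h.py <<'E'
import numpy as np, cv2
from cell import robot
from scipy.spatial.transform import Rotation as R
def save(im,n): cv2.imwrite(f'pics/{n}.png',cv2.cvtColor(im,cv2.COLOR_RGB2BGR))
def world(cam,depth,us,vs,T=None):
    c=robot.get_calibration(cam); f=depth.shape[0]/2/np.tan(np.radians(c['vertical_fov'])/2)
    d=depth[vs,us]; p=np.stack([(us-c['cx'])/f*d,-(vs-c['cy'])/f*d,-d,np.ones_like(d)])
    M=c['cam_to_world'] if T is None else T
    return (np.array(M)@p)[:3].T[d>0]
E
python3 - <<'E'
from h import *
for c in ('scene','top'):
    im,d=robot.grab_frame(c); save(im,c+'0')
    k=robot.get_calibration(c); print(c,{a:k[a] for a in k if a!='cam_to_world'},np.round(k['cam_to_world'],3).tolist())
    for n in ('box','lid','screw_knob'):
        for r in robot.regions_of(n,c)[:4]:
            v,u=np.nonzero(r['region']); p=world(c,d,u,v)
            print(n,round(r['score'],2),r['bbox'],np.round(np.median(p,0),3),np.round(np.percentile(p,2,0),3),np.round(np.percentile(p,98,0),3))
E
```

```text
pics
scene {'vertical_fov': 49.74931906180001, 'cx': 253.4236879873483, 'cy': 181.22713361941055} [[-0.758, 0.417, -0.502, 0.121], [-0.652, -0.482, 0.585, 0.548], [0.002, 0.771, 0.637, 0.633], [0.0, 0.0, 0.0, 1.0]]
box 0.77 [236.7, 221.0, 313.3, 294.0] [0.415 0.147 0.043] [0.36  0.075 0.003] [0.47  0.194 0.07 ]
box 0.75 [211.3, 113.8, 308.8, 216.6] [ 0.59  -0.013  0.034] [ 0.499 -0.109  0.002] [0.659 0.069 0.191]
lid 0.96 [235.2, 217.9, 314.3, 283.7] [0.42  0.14  0.043] [0.361 0.073 0.033] [0.473 0.192 0.07 ]
lid 0.78 [209.5, 115.0, 292.3, 171.7] [ 0.595 -0.013  0.142] [ 0.552 -0.127  0.002] [0.713 0.063 0.2  ]
lid 0.47 [253.5, 115.3, 276.4, 145.0] [ 0.573 -0.014  0.19 ] [ 0.546 -0.028  0.161] [ 0.59  -0.006  0.202]
lid 0.41 [213.9, 114.7, 307.1, 217.1] [ 0.59  -0.013  0.033] [ 0.499 -0.109  0.002] [0.659 0.069 0.19 ]
screw_knob 0.69 [289.7, 251.8, 307.0, 267.4] [0.366 0.141 0.07 ] [0.359 0.13  0.057] [0.377 0.148 0.072]
screw_knob 0.66 [253.6, 115.7, 271.2, 131.1] [ 0.577 -0.013  0.193] [ 0.564 -0.029  0.177] [ 0.592 -0.006  0.203]
top {'vertical_fov': 45.47574310626254, 'cx': 260.3
[... 289 characters left out ...]
[ 0.585 -0.019  0.051] [ 0.511 -0.108  0.003] [0.66  0.064 0.197]
lid 0.96 [243.5, 138.8, 334.9, 185.8] [ 0.606 -0.023  0.136] [ 0.556 -0.112  0.064] [0.664 0.056 0.201]
lid 0.85 [176.2, 225.8, 239.4, 288.9] [0.425 0.131 0.045] [0.369 0.072 0.041] [0.472 0.188 0.071]
lid 0.63 [324.2, 183.1, 387.3, 192.7] [ 0.581 -0.159  0.014] [ 0.569 -0.252  0.004] [ 0.591 -0.116  0.019]
lid 0.37 [281.1, 157.7, 296.7, 184.8] [ 0.577 -0.021  0.195] [ 0.548 -0.036  0.164] [ 0.597 -0.009  0.205]
screw_knob 0.55 [279.0, 152.3, 297.3, 171.7] [ 0.581 -0.022  0.196] [ 0.567 -0.038  0.116] [ 0.623 -0.008  0.205]
screw_knob 0.42 [197.0, 273.0, 209.8, 286.1] [0.371 0.135 0.071] [0.361 0.127 0.046] [0.381 0.145 0.074]
```

```bash
python3 - <<'E'
import cv2,numpy as np
a=cv2.imread('pics/top0.png')[120:312,150:406]; b=cv2.imread('pics/scene0.png')[90:282,150:406]
cv2.imwrite('pics/both.png',np.hstack([cv2.resize(x,(400,300),interpolation=cv2.INTER_CUBIC) for x in (a,b)]))
E
python3 - <<'E'
from h import *
# lid plane + box fit from top camera
im,d=robot.grab_frame('top')
rs=[r for r in robot.regions_of('lid','top') if r['bbox'][0]>235 and r['bbox'][0]<255]
r=rs[0]; m=cv2.erode(r['region'].astype(np.uint8),np.ones((3,3)))
v,u=np.nonzero(m); p=world('top',d,u,v)
rng=np.random.default_rng(0);best=0
for _ in range(500):
    q=p[rng.choice(len(p),3,False)]; n=np.cross(q[1]-q[0],q[2]-q[0]); 
    if np.linalg.norm(n)<1e-5: continue
    n/=np.linalg.norm(n); ok=abs((p-q[0])@n)<.002
    if ok.sum()>best: best=ok.sum();B=ok
q=p[B]; c=q.mean(0); n=np.linalg.svd(q-c)[2][2]; n*=np.sign(n[2])
print(best,len(p),'n',n.round(3),'tilt',np.arccos(n[2]),'yaw',np.arctan2(n[1],n[0]),'c',c.round(3))
h=np.array([n[0],n[1]])/np.hypot(n[0],n[1])  # toward? 
print('horizontal n dir',h)
s=np.arccos(n[2]); 
al=-np.r_[h,0]*np.cos(s)*-1+np.array([0,0,0]); 
yv=np.array([-h[1],h[0],0]); xl=np.cross(yv,n); print('axis along',xl.round(3),'along range',np.percentile((q-c)@xl,[1,99]).round(4),'y range',np.percentile((q-c)@yv,[1,99]).round(4))
E
```

```text
1714 2201 n [ 0.763 -0.11   0.637] tilt 0.8797742540879511 yaw -0.14285926275726257 c [ 0.617 -0.027  0.123]
horizontal n dir [ 0.98981296 -0.14237383]
axis along [ 0.631 -0.091 -0.771] along range [-0.087   0.0654] y range [-0.0824  0.0817]
```

View pics/both.png

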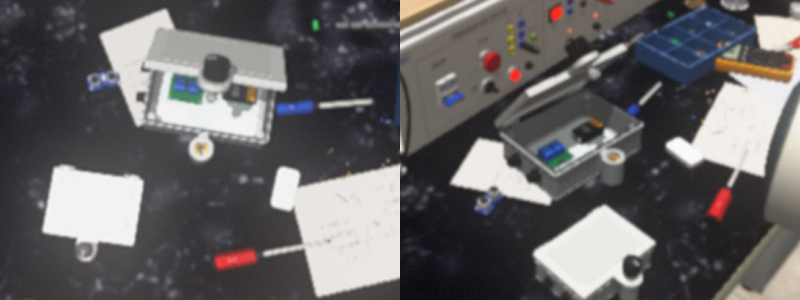

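The larger box is the grey one at the back with its lid half open. The small white box and the red screwdriver are look-alikes. In the left panel (top view) the boss is at (200,148) and the knob at (215,68), with the front facing the robot. Next I work out the approach to lid_right.

```bash
cat >> h.py <<'E'
H=np.array([.660,-.033,.054]); h=np.array([.990,-.1424,0]); yv=np.array([.1424,.990,0]); Z=np.array([0,0,1.])
def lidpt(a,along=.1115,y=-.055,out=.011):
    return H-along*(np.cos(a)*h-np.sin(a)*Z)+y*yv+out*(np.sin(a)*h+np.cos(a)*Z)
def rot(): return R.from_rotvec(robot.sense()['tool_rot']).as_matrix()
E
python3 - <<'E'
from h import *
s=robot.sense(); M=rot(); print(s['clock'],M.round(3).tolist(),s['ee_pos'],s['ft_force'])
for a in (.88,.75,.6,.45,.3,.15,0,-.03): print(a,lidpt(a).round(4))
D=lidpt(.88)+[0,0,.02]-s['ee_pos']; print('d tool',(M.T@D).round(4))
im,d=robot.grab_frame('top')
u,v=np.meshgrid(np.arange(270,287),np.arange(207,224)); p=world('top',d,u.ravel(),v.ravel()); p=p[p[:,2]>.035]; print('boss',p.mean(0).round(3),p.min(0).round(3),p.max(0).round(3),'expected',(H-.1505*h).round(3))
E
```

```text
0.5 [[0.962, 0.273, -0.0], [0.273, -0.962, 0.0], [0.0, -0.0, -1.0]] [ 0.170816   -0.60117444  0.23124939] [0.12139446 0.44370498 0.05834588]
0.88 [ 0.5902 -0.0785  0.1469]
0.75 [ 0.5788 -0.0769  0.1381]
0.6 [ 0.5672 -0.0752  0.126 ]
0.45 [ 0.5575 -0.0738  0.1124]
0.3 [ 0.5499 -0.0727  0.0975]
0.15 [ 0.5446 -0.072   0.0815]
0 [ 0.5418 -0.0716  0.065 ]
-0.03 [ 0.5415 -0.0715  0.0617]
d tool [ 0.5463 -0.3881  0.0643]
boss [ 0.509 -0.012  0.048] [ 0.494 -0.028  0.036] [0.526 0.004 0.054] expected [ 0.511 -0.012  0.054]
```

```bash
python3 -m crank '[{"tx":0.039,"ty":-0.0277,"claw":0},{"tx":0.039,"ty":-0.0277,"claw":0},{"tx":0.039,"ty":-0.0277,"claw":0},{"tx":0.039,"ty":-0.0277,"claw":0},{"tx":0.039,"ty":-0.0277,"claw":0},{"tx":0.039,"ty":-0.0277,"claw":0},{"tx":0.039,"ty":-0.0277,"claw":0},{"tx":0.039,"ty":-0.0277,"claw":0},{"tx":0.039,"ty":-0.0277,"claw":0},{"tx":0.039,"ty":-0.0277,"claw":0}]'
python3 - <<'E'
from h import *
s=robot.sense(); M=rot(); print((M.T@(lidpt(.88)+[0,0,.01]-s['ee_pos'])).round(4),s['joint_positions'])
E
```

```text
[ 0.5463 -0.3882  0.0743] [-1.38953808e+00  4.93585296e-01  1.34549890e+00  2.46815051e-05
  1.30248444e+00 -9.55497290e-02]invalid input
```

```bash
python3 -m crank '[{"tx":0.039,"ty":-0.0277,"tz":0,"wx":0,"wy":0,"wz":0,"claw":0}]'; python3 -m crank --help | head -20
```

```text
clock: 0.68
ee_pos: [0.1998, -0.5653, 0.231]
tool_rot: [3.111, 0.429, -0.0]
ft_force: [1.1, 0.1, 1.2]
finger_gap: 0.819
grasp_force: 0.0invalid input: not JSON, or not a number
```

```bash
python3 -m crank '[{"tx":0.039,"ty":-0.0277,"tz":0,"wx":0,"wy":0,"wz":0,"claw":0},{"tx":0.039,"ty":-0.0277,"tz":0,"wx":0,"wy":0,"wz":0,"claw":0},{"tx":0.039,"ty":-0.0277,"tz":0,"wx":0,"wy":0,"wz":0,"claw":0},{"tx":0.039,"ty":-0.0277,"tz":0,"wx":0,"wy":0,"wz":0,"claw":0},{"tx":0.039,"ty":-0.0277,"tz":0,"wx":0,"wy":0,"wz":0,"claw":0},{"tx":0.039,"ty":-0.0277,"tz":0,"wx":0,"wy":0,"wz":0,"claw":0},{"tx":0.039,"ty":-0.0277,"tz":0,"wx":0,"wy":0,"wz":0,"claw":0},{"tx":0.039,"ty":-0.0277,"tz":0,"wx":0,"wy":0,"wz":0,"claw":0},{"tx":0.039,"ty":-0.0277,"tz":0,"wx":0,"wy":0,"wz":0,"claw":0},{"tx":0.039,"ty":-0.0277,"tz":0,"wx":0,"wy":0,"wz":0,"claw":0}]'
python3 - <<'E'
from h import *
s=robot.sense(); M=rot(); print((M.T@(lidpt(.88)+[0,0,.01]-s['ee_pos'])).round(4),s['joint_positions'])
E
```

```text
clock: 1.92
ee_pos: [0.5011, -0.1896, 0.2315]
tool_rot: [3.111, 0.433, 0.001]
ft_force: [0.4, 0.1, -0.2]
finger_gap: 0.002
grasp_force: 0.0
[ 0.116  -0.0825  0.0745] [-4.73118714e-01  3.68162940e-01  1.56544747e+00 -5.09624554e-05
  1.20753701e+00  8.20932633e-01]
```

```bash
python3 -m crank '[{"tx":0.039,"ty":-0.0275,"tz":0,"wx":0,"wy":0,"wz":0,"claw":0},{"tx":0.039,"ty":-0.0275,"tz":0,"wx":0,"wy":0,"wz":0,"claw":0},{"tx":0.038,"ty":-0.0275,"tz":0,"wx":0,"wy":0,"wz":0,"claw":0},{"tx":0,"ty":0,"tz":0.035,"wx":0,"wy":0,"wz":0,"claw":0},{"tx":0,"ty":0,"tz":0.034,"wx":0,"wy":0,"wz":0,"claw":0},{"tx":0,"ty":0,"tz":0.01,"wx":0,"wy":0,"wz":0,"claw":0},{"tx":-0.0053,"ty":-0.0024,"tz":0.0053,"wx":0,"wy":0,"wz":0,"claw":0},{"tx":-0.0053,"ty":-0.0024,"tz":0.0045,"wx":0,"wy":0,"wz":0,"claw":0},{"tx":-0.0053,"ty":-0.0024,"tz":0.006,"wx":0,"wy":0,"wz":0,"claw":0},{"tx":-0.0053,"ty":-0.0024,"tz":0.006,"wx":0,"wy":0,"wz":0,"claw":0}]'
python3 - <<'E'
from h import *
s=robot.sense(); print(s['ee_pos'],lidpt(.6))
im,d=robot.grab_frame('scene'); save(im[80:272,150:406],'push')
E
```

```text
clock: 3.18
ee_pos: [0.5659, -0.0764, 0.1306]
tool_rot: [3.111, 0.433, 0.001]
ft_force: [1.3, -0.6, 0.2]
finger_gap: -0.003
grasp_force: 0.8
[ 0.56594984 -0.07643349  0.13062012] [ 0.56721228 -0.07523011  0.12603633]
```

View pics/push.png

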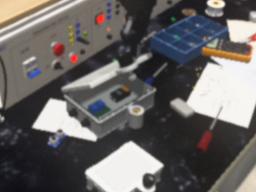

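The lid still looks about half open with the fingers near it, and there is no clear contact force yet. I'll continue down the arc.

```bash
python3 -m crank '[{"tx":-0.0045,"ty":-0.002,"tz":0.0065,"wx":0,"wy":0,"wz":0,"claw":0},{"tx":-0.0045,"ty":-0.002,"tz":0.007,"wx":0,"wy":0,"wz":0,"claw":0},{"tx":-0.0036,"ty":-0.0016,"tz":0.0075,"wx":0,"wy":0,"wz":0,"claw":0},{"tx":-0.0035,"ty":-0.0016,"tz":0.0075,"wx":0,"wy":0,"wz":0,"claw":0}]'
python3 -m crank '[{"tx":-0.0025,"ty":-0.0011,"tz":0.008,"wx":0,"wy":0,"wz":0,"claw":0},{"tx":-0.0025,"ty":-0.0011,"tz":0.008,"wx":0,"wy":0,"wz":0,"claw":0},{"tx":-0.0014,"ty":-0.0006,"tz":0.008,"wx":0,"wy":0,"wz":0,"claw":0},{"tx":0,"ty":0,"tz":0.005,"wx":0,"wy":0,"wz":0,"claw":0},{"tx":0,"ty":0,"tz":0,"wx":0,"wy":0,"wz":0,"claw":0}]'
python3 - <<'E'
from h import *
im,d=robot.grab_frame('scene'); save(cv2.resize(im[100:228,180:351],(684,512)),'push2')
E
```

```text
clock: 3.72
ee_pos: [0.5484, -0.0738, 0.1014]
tool_rot: [-3.111, -0.433, 0.0]
ft_force: [0.6, -1.6, 1.6]
finger_gap: -0.003
grasp_force: 0.6
clock: 4.35
ee_pos: [0.5418, -0.0729, 0.0726]
tool_rot: [-3.111, -0.433, 0.001]
ft_force: [0.2, 0.2, -0.2]
finger_gap: -0.003
grasp_force: 0.0
```

View pics/push2.png

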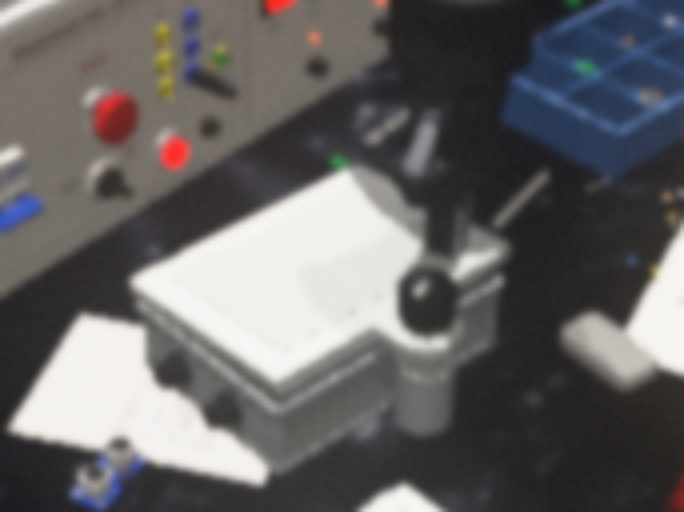

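The lid is nearly shut and the ear sits just above the boss, around (425,340). I'll push the rest of the way.

```bash
python3 -m crank '[{"tx":0,"ty":0,"tz":0.004,"wx":0,"wy":0,"wz":0,"claw":0},{"tx":0,"ty":0,"tz":0.003,"wx":0,"wy":0,"wz":0,"claw":0},{"tx":0,"ty":0,"tz":0,"wx":0,"wy":0,"wz":0,"claw":0}]'; python3 -m crank '[{"tx":0,"ty":0,"tz":0.002,"wx":0,"wy":0,"wz":0,"claw":0},{"tx":0,"ty":0,"tz":0,"wx":0,"wy":0,"wz":0,"claw":0}]'
```

```text
clock: 4.78
ee_pos: [0.5419, -0.0729, 0.0658]
tool_rot: [-3.112, -0.433, 0.0]
ft_force: [0.0, 0.4, 0.6]
finger_gap: -0.001
grasp_force: 0.0
clock: 5.03
ee_pos: [0.5419, -0.0729, 0.064]
tool_rot: [3.112, 0.433, 0.0]
ft_force: [-0.1, 0.1, 2.0]
finger_gap: 0.001
grasp_force: 1.0
```

```bash
python3 -m crank '[{"tx":0,"ty":0,"tz":0.0015,"wx":0,"wy":0,"wz":0,"claw":0},{"tx":0,"ty":0,"tz":0,"wx":0,"wy":0,"wz":0,"claw":0}]'; python3 -m crank '[{"tx":0,"ty":0,"tz":0.0015,"wx":0,"wy":0,"wz":0,"claw":0},{"tx":0,"ty":0,"tz":0,"wx":0,"wy":0,"wz":0,"claw":0}]'
```

```text
clock: 5.28
ee_pos: [0.542, -0.073, 0.0637]
tool_rot: [3.111, 0.433, 0.001]
ft_force: [-7.7, 1.1, 27.0]
finger_gap: 0.001
grasp_force: 14.0
clock: 5.52
ee_pos: [0.542, -0.073, 0.0633]
tool_rot: [3.111, 0.434, 0.002]
ft_force: [-14.6, 1.8, 52.9]
finger_gap: 0.001
grasp_force: 26.7
```

It's shut: 53 N at z = 63 mm. Now I'll lift, move over the knob and take a close look.

```bash
python3 -m crank '[{"tx":0,"ty":0,"tz":-0.045,"wx":0,"wy":0,"wz":0,"claw":0},{"tx":0,"ty":0,"tz":-0.05,"wx":0,"wy":0,"wz":0,"claw":0},{"tx":0,"ty":0,"tz":-0.05,"wx":0,"wy":0,"wz":0,"claw":100},{"tx":-0.0066,"ty":-0.034,"tz":0,"wx":0,"wy":0,"wz":0,"claw":100},{"tx":-0.0066,"ty":-0.033,"tz":0,"wx":0,"wy":0,"wz":0,"claw":100},{"tx":0,"ty":0,"tz":0,"wx":0,"wy":0,"wz":0,"claw":100},{"tx":0,"ty":0,"tz":0,"wx":0,"wy":0,"wz":0,"claw":100}]'
cat >> h.py <<'E'
def wristT():
    s=robot.sense(); T=np.eye(4); T[:3,:3]=R.from_rotvec(s['tool_rot']).as_matrix(); T[:3,3]=s['ee_pos']
    return T@np.array(robot.get_calibration('wrist')['tool_from_camera'])
E
python3 - <<'E'
from h import *
T=wristT(); im,d=robot.grab_frame('wrist'); save(im,'w1')
s=robot.sense(); print(s['joint_positions'],s['ee_pos'])
for r in robot.regions_of('screw_knob','wrist')[:3]:
    v,u=np.nonzero(r['region']); p=world('wrist',d,u,v,T); t=p[p[:,2]>.085]
    zt=np.percentile(t[:,2],80); t=t[abs(t[:,2]-zt)<.003]; print(r['score'],r['bbox'],'top z',zt,(t.min(0)+t.max(0))/2,t.max(0)-t.min(0))
print(robot.get_calibration('wrist'))
im,d=robot.grab_frame('top')
for r in robot.regions_of('lid','top')[:3]:
    v,u=np.nonzero(r['region']); print(r['bbox'],np.median(world('top',d,u,v),0).round(4))
E
```

```text
clock: 6.4
ee_pos: [0.5112, -0.0122, 0.206]
tool_rot: [3.111, 0.434, 0.001]
ft_force: [-0.3, -1.2, 1.0]
finger_gap: 0.997
grasp_force: 0.0
[-1.41173155e-01  3.64303915e-01  1.65517662e+00 -1.59974955e-04
  1.12168837e+00  1.15304289e+00] [ 0.5113157  -0.01251737  0.20595798]
0.97 [235.8, 171.6, 275.8, 212.4] top z 0.10511792787311369 [ 0.50875887 -0.01260815  0.10448597] [0.02934185 0.03012436 0.00469814]Traceback (most recent call last):
  File "<stdin>", line 6, in <module>
    return _quantile_unchecked(
        a, q, axis, out, overwrite_input, method, keepdims, weights)
    return _ureduce(a,
                    func=_quantile_ureduce_func,
    ...<5 lines>...
                    overwrite_input=overwrite_input,
                    method=method)
    r = func(a, **kwargs)
    result = _quantile(arr,
                       quantiles=q,
    ...<2 lines>...
                       out=out,
                       weights=wgt)
    slices_having_nans = np.isnan(arr[-1, ...])
                                  ~~~^^^^^^^^^
IndexError: index -1 is out of bounds for axis 0 with size 0
```

View pics/w1.png

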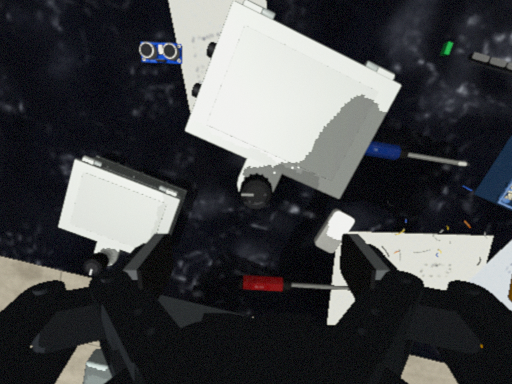

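The lid is shut. The knob is at (256,192), with its white line from the centre toward image left at (245,194). I'll measure the line's angle.

```bash
cat >> h.py <<'E'
def knob(name=None):
    T=wristT(); im,d=robot.grab_frame('wrist')
    if name: save(im,name)
    r=[r for r in robot.regions_of('screw_knob','wrist') if r['bbox'][2]>200 and r['bbox'][0]<320]
    r=r[0]; m=r['region']; v,u=np.nonzero(m); p=world('wrist',d,u,v,T); t=p[p[:,2]>.08]
    zt=np.percentile(t[:,2],70); t=t[abs(t[:,2]-zt)<.003]; c=np.median(t,0); c[:2]=(t.min(0)+t.max(0))[:2]/2
    g=im.astype(float).min(2); hull=cv2.morphologyEx(m.astype(np.uint8),cv2.MORPH_CLOSE,np.ones((9,9)))>0
    v,u=np.nonzero(hull); p=world('wrist',d,u,v,T); val=g[v,u]; 
    k=(np.hypot(*(p[:,:2]-c[:2]).T)<.0135)&(abs(p[:,2]-zt)<.004); p=p[k]; val=val[k]
    w=np.clip(val-np.median(val)-40,0,None); q=(p[:,:2]-c[:2])
    l=(q*w[:,None]).sum(0)/max(w.sum(),1e-9)
    C=((q-l)*w[:,None]).T@(q-l); ev=np.linalg.eigh(C)[1][:,1]; ev*=np.sign(ev@l)
    rel=lambda a:(a-np.arctan2(-h[1],-h[0])+np.pi)%(2*np.pi)-np.pi
    print('score',round(r['score'],2),'top z',round(float(np.median(t[:,2])),4),'c',c.round(4),'n',int((w>0).sum()),'mean off mm',(l*1e3).round(1),'turn by mean',round(float(rel(np.arctan2(l[1],l[0]))),3),'by axis',round(float(rel(np.arctan2(ev[1],ev[0]))),3))
    return im
E
python3 - <<'E'
from h import *
im=knob()
save(cv2.resize(im[165:220,228:283],(440,440),interpolation=cv2.INTER_NEAREST),'k1')
im,d=robot.grab_frame('top')
for r in robot.regions_of('lid','top')[:3]:
    v,u=np.nonzero(r['region']); print(r['bbox'],np.median(world('top',d,u,v),0).round(4))
print(robot.get_calibration('wrist'))
E
```

```text
Traceback (most recent call last):
  File "h.py", line 21, in knob
    r=r[0]; m=r['region']; v,u=np.nonzero(m); p=world('wrist',d,u,v,T); t=p[p[:,2]>.08]
      ~^^^
IndexError: list index out of range
```

```bash
python3 - <<'E'
s=open('h.py').read()
s=s.replace("""    T=wristT(); im,d=robot.grab_frame('wrist')
    if name: save(im,name)
    r=[r for r""","""    for _ in range(5):
      T=wristT(); im,d=robot.grab_frame('wrist')
      r=[r for r""").replace("""<320]
    r=r[0]""","""<320]
      if r: break
    r=r[0]""")
open('h.py','w').write(s)
E
python3 - <<'E'
from h import *
im=knob()
save(cv2.resize(im[165:220,228:283],(440,440),interpolation=cv2.INTER_NEAREST),'k1')
im,d=robot.grab_frame('top')
for r in robot.regions_of('lid','top')[:3]:
    v,u=np.nonzero(r['region']); print(r['bbox'],np.median(world('top',d,u,v),0).round(4))
print(robot.get_calibration('wrist'))
E
```

```text
Traceback (most recent call last):
  File "h.py", line 26, in knob
    k=(np.hypot(*(p[:,:2]-c[:2]).T)<.0135)&(abs(p[:,2]-zt)<.004); p=p[k]; val=val[k]
                                                                              ~~~^^^
IndexError: boolean index did not match indexed array along axis 0; size of axis is 921 but size of corresponding boolean axis is 918
```

```bash
sed -i 's/    v,u=np.nonzero(hull); p=/    v,u=np.nonzero(hull\&(d>0)); p=/' h.py
python3 - <<'E'
from h import *
im=knob()
save(cv2.resize(im[165:220,228:283],(440,440),interpolation=cv2.INTER_NEAREST),'k1')
im,d=robot.grab_frame('top')
for r in robot.regions_of('lid','top')[:3]:
    v,u=np.nonzero(r['region']); print(r['bbox'],np.median(world('top',d,u,v),0).round(4))
print(robot.get_calibration('wrist'))
E
```

```text
score 0.83 top z 0.1045 c [ 0.5092 -0.0125  0.1045] n 39 mean off mm [-2.8  7.2] turn by mean -1.056 by axis -1.175
[241.4, 177.4, 326.6, 223.9] [ 0.5266 -0.0208  0.065 ]
[178.7, 225.6, 189.6, 271.8] [0.4397 0.1832 0.0442]
{'vertical_fov': 68.90466148351969, 'cx': 255.97109769040046, 'cy': 191.2572088335975, 'tool_from_camera': array([[-5.24445049e-04,  9.65304734e-01,  2.61125440e-01,
         6.64816315e-02],
       [ 9.99999854e-01,  4.73049784e-04,  2.59675107e-04,
         3.55748606e-04],
       [ 1.27140276e-04,  2.61125539e-01, -9.65304841e-01,
        -1.43946307e-01],
       [ 0.00000000e+00,  0.00000000e+00,  0.00000000e+00,
         1.00000000e+00]])}
```

View pics/k1.png

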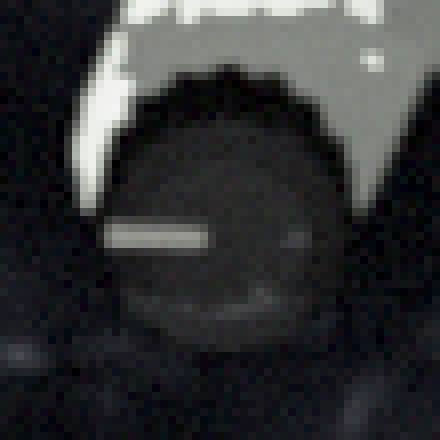

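The white line points to image left, so screw_turn ≈ -1.15 rad, within the stated range. The lid top is at 65 mm, so it's shut. I'll descend with the fingers open, then grip.

```bash
python3 -m crank '[{"tx":-0.0017,"ty":-0.0005,"tz":0.045,"wx":0,"wy":0,"wz":0,"claw":80},{"tx":0,"ty":0,"tz":0.045,"wx":0,"wy":0,"wz":0,"claw":80},{"tx":0,"ty":0,"tz":0.025,"wx":0,"wy":0,"wz":0,"claw":80},{"tx":0,"ty":0,"tz":0.019,"wx":0,"wy":0,"wz":0,"claw":80},{"tx":0,"ty":0,"tz":0,"wx":0,"wy":0,"wz":0,"claw":80}]'
python3 -m crank '[{"tx":0,"ty":0,"tz":0,"wx":0,"wy":0,"wz":0,"claw":20},{"tx":0,"ty":0,"tz":0,"wx":0,"wy":0,"wz":0,"claw":20},{"tx":0,"ty":0,"tz":0,"wx":0,"wy":0,"wz":0,"claw":20},{"tx":0,"ty":0,"tz":0,"wx":0,"wy":0,"wz":0,"claw":20},{"tx":0,"ty":0,"tz":0,"wx":0,"wy":0,"wz":0,"claw":20}]'
python3 - <<'E'
from h import *
im=knob(); save(im,'w2')
E
```

```text
clock: 7.62
ee_pos: [0.5084, -0.0119, 0.071]
tool_rot: [-3.111, -0.433, 0.004]
ft_force: [-0.8, 0.5, 0.5]
finger_gap: 0.802
grasp_force: 0.0
clock: 8.25
ee_pos: [0.5097, -0.0122, 0.0726]
tool_rot: [3.111, 0.433, 0.002]
ft_force: [1.1, -2.7, 6.7]
finger_gap: 0.341
grasp_force: 59.1
score 0.63 top z 0.1039 c [ 0.5088 -0.0127  0.1039] n 138 mean off mm [-2.2  7.4] turn by mean -1.144 by axis -1.197
```

View pics/w2.png

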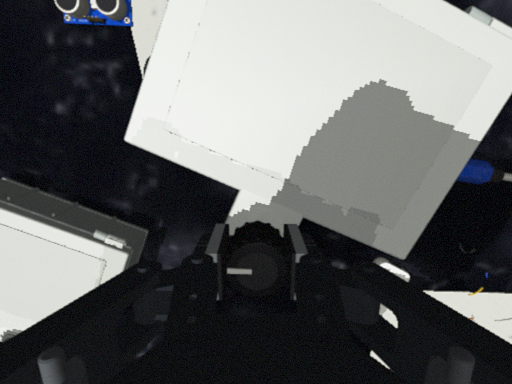

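The knob at (258,268) is held between the pads and the line is still visible, pointing left. I'll turn backward 76° with a slight rise, then release.

```bash
python3 -m crank '[{"tx":0,"ty":0,"tz":-0.0002,"wx":0,"wy":0,"wz":-8,"claw":20},{"tx":0,"ty":0,"tz":-0.0002,"wx":0,"wy":0,"wz":-10,"claw":20},{"tx":0,"ty":0,"tz":-0.0002,"wx":0,"wy":0,"wz":-10,"claw":20},{"tx":0,"ty":0,"tz":-0.0002,"wx":0,"wy":0,"wz":-10,"claw":20},{"tx":0,"ty":0,"tz":-0.0002,"wx":0,"wy":0,"wz":-10,"claw":20},{"tx":0,"ty":0,"tz":-0.0002,"wx":0,"wy":0,"wz":-10,"claw":20},{"tx":0,"ty":0,"tz":0,"wx":0,"wy":0,"wz":-10,"claw":20},{"tx":0,"ty":0,"tz":0,"wx":0,"wy":0,"wz":-8,"claw":20},{"tx":0,"ty":0,"tz":0,"wx":0,"wy":0,"wz":0,"claw":20}]'
python3 - <<'E'
from h import *
knob(); print(robot.sense()['joint_positions'][5])
E
python3 -m crank '[{"tx":0,"ty":0,"tz":0,"wx":0,"wy":0,"wz":0,"claw":70},{"tx":0,"ty":0,"tz":0,"wx":0,"wy":0,"wz":0,"claw":70},{"tx":0,"ty":0,"tz":0,"wx":0,"wy":0,"wz":0,"claw":70},{"tx":0,"ty":0,"tz":0,"wx":0,"wy":0,"wz":0,"claw":70}]'
python3 - <<'E'
from h import *
knob('w3')
E
```

```text
clock: 9.48
ee_pos: [0.5078, -0.0113, 0.0731]
tool_rot: [-2.181, -2.258, 0.001]
ft_force: [-3.4, 6.4, 0.5]
finger_gap: 0.348
grasp_force: 59.2
score 0.93 top z 0.1043 c [ 0.5084 -0.0123  0.1043] n 147 mean off mm [-7.9 -0.7] turn by mean 0.229 by axis 0.156
-0.17356601602248872
clock: 10.07
ee_pos: [0.5092, -0.0121, 0.0732]
tool_rot: [2.185, 2.257, 0.0]
ft_force: [0.0, 0.6, -0.5]
finger_gap: 0.703
grasp_force: 0.0
score 0.7 top z 0.1039 c [ 0.5082 -0.0128  0.1039] n 139 mean off mm [-7.5 -0.3] turn by mean 0.18 by axis 0.137
```

No drop yet: the top is still at 0.104. I'll go a little further backward in a small step and release again.

```bash
python3 - <<'E'
from h import *
knob()
E
python3 -m crank '[{"tx":0,"ty":0,"tz":0,"wx":0,"wy":0,"wz":0,"claw":20},{"tx":0,"ty":0,"tz":0,"wx":0,"wy":0,"wz":0,"claw":20},{"tx":0,"ty":0,"tz":0,"wx":0,"wy":0,"wz":0,"claw":20},{"tx":0,"ty":0,"tz":0,"wx":0,"wy":0,"wz":-6,"claw":20},{"tx":0,"ty":0,"tz":0,"wx":0,"wy":0,"wz":-6,"claw":20},{"tx":0,"ty":0,"tz":0,"wx":0,"wy":0,"wz":0,"claw":20},{"tx":0,"ty":0,"tz":0,"wx":0,"wy":0,"wz":0,"claw":70},{"tx":0,"ty":0,"tz":0,"wx":0,"wy":0,"wz":0,"claw":70},{"tx":0,"ty":0,"tz":0,"wx":0,"wy":0,"wz":0,"claw":70},{"tx":0,"ty":0,"tz":0,"wx":0,"wy":0,"wz":0,"claw":70}]'
python3 - <<'E'
from h import *
knob()
E
```

```text
score 0.89 top z 0.1039 c [ 0.5082 -0.0122  0.1039] n 140 mean off mm [-7.6 -0.9] turn by mean 0.257 by axis 0.149
clock: 11.52
ee_pos: [0.5092, -0.0121, 0.0732]
tool_rot: [1.937, 2.473, 0.0]
ft_force: [-0.5, -0.0, -1.3]
finger_gap: 0.7
grasp_force: 0.0
score 0.56 top z 0.1007 c [ 0.5084 -0.013   0.1007] n 132 mean off mm [-7.5 -1.8] turn by mean 0.374 by axis 0.354
```

It dropped: the top went from 0.1039 to 0.1007. Now I'll lower 3 mm, grip, and turn forward while following the thread by 5 mm per turn.

```bash
python3 -m crank '[{"tx":0,"ty":0,"tz":0.003,"wx":0,"wy":0,"wz":0,"claw":70},{"tx":0,"ty":0,"tz":0,"wx":0,"wy":0,"wz":0,"claw":20},{"tx":0,"ty":0,"tz":0,"wx":0,"wy":0,"wz":0,"claw":20},{"tx":0,"ty":0,"tz":0,"wx":0,"wy":0,"wz":0,"claw":20},{"tx":0,"ty":0,"tz":0,"wx":0,"wy":0,"wz":0,"claw":20}]'
python3 - <<'E'
from h import *
knob(); print(robot.sense()['joint_positions'][5])
E
python3 -m crank '[{"tx":0,"ty":0,"tz":0.00014,"wx":0,"wy":0,"wz":10,"claw":20},{"tx":0,"ty":0,"tz":0.00014,"wx":0,"wy":0,"wz":10,"claw":20},{"tx":0,"ty":0,"tz":0.00014,"wx":0,"wy":0,"wz":10,"claw":20},{"tx":0,"ty":0,"tz":0.00014,"wx":0,"wy":0,"wz":10,"claw":20},{"tx":0,"ty":0,"tz":0.00014,"wx":0,"wy":0,"wz":10,"claw":20},{"tx":0,"ty":0,"tz":0.00014,"wx":0,"wy":0,"wz":10,"claw":20},{"tx":0,"ty":0,"tz":0.00014,"wx":0,"wy":0,"wz":10,"claw":20},{"tx":0,"ty":0,"tz":0.00014,"wx":0,"wy":0,"wz":10,"claw":20},{"tx":0,"ty":0,"tz":0.00014,"wx":0,"wy":0,"wz":10,"claw":20}]'
python3 - <<'E'
from h import *
knob(); print(robot.sense()['joint_positions'][5])
E
```

```text
clock: 12.25
ee_pos: [0.5082, -0.0122, 0.0702]
tool_rot: [-1.936, -2.472, 0.002]
ft_force: [-4.9, -1.9, 5.2]
finger_gap: 0.345
grasp_force: 58.7
score 0.61 top z 0.1001 c [ 0.5084 -0.0127  0.1001] n 138 mean off mm [-7.4 -2. ] turn by mean 0.402 by axis 0.359
-0.38285586280429307
clock: 13.58
ee_pos: [0.5087, -0.0127, 0.069]
tool_rot: [3.119, 0.371, -0.001]
ft_force: [-4.2, -10.1, 4.4]
finger_gap: 0.345
grasp_force: 59.0
score 0.8 top z 0.099 c [ 0.5091 -0.0128  0.099 ] n 146 mean off mm [-2.   7.4] turn by mean -1.166 by axis -1.225
1.193662072153726
```

```bash
python3 -m crank '[{"tx":0,"ty":0,"tz":0.00014,"wx":0,"wy":0,"wz":10,"claw":20},{"tx":0,"ty":0,"tz":0.00014,"wx":0,"wy":0,"wz":10,"claw":20},{"tx":0,"ty":0,"tz":0.00014,"wx":0,"wy":0,"wz":10,"claw":20},{"tx":0,"ty":0,"tz":0.00014,"wx":0,"wy":0,"wz":10,"claw":20},{"tx":0,"ty":0,"tz":0.00014,"wx":0,"wy":0,"wz":10,"claw":20},{"tx":0,"ty":0,"tz":0.00014,"wx":0,"wy":0,"wz":10,"claw":20},{"tx":0,"ty":0,"tz":0.00014,"wx":0,"wy":0,"wz":10,"claw":20},{"tx":0,"ty":0,"tz":0.00014,"wx":0,"wy":0,"wz":10,"claw":20},{"tx":0,"ty":0,"tz":0.00014,"wx":0,"wy":0,"wz":10,"claw":20},{"tx":0,"ty":0,"tz":0,"wx":0,"wy":0,"wz":0,"claw":20}]'
python3 - <<'E'
from h import *
knob()
E
python3 -m crank '[{"tx":0,"ty":0,"tz":0,"wx":0,"wy":0,"wz":0,"claw":70},{"tx":0,"ty":0,"tz":0,"wx":0,"wy":0,"wz":0,"claw":70},{"tx":0,"ty":0,"tz":0,"wx":0,"wy":0,"wz":0,"claw":70},{"tx":0,"ty":0,"tz":-0.002,"wx":0,"wy":0,"wz":-10,"claw":70},{"tx":0,"ty":0,"tz":0,"wx":0,"wy":0,"wz":-10,"claw":70},{"tx":0,"ty":0,"tz":0,"wx":0,"wy":0,"wz":-10,"claw":70},{"tx":0,"ty":0,"tz":0,"wx":0,"wy":0,"wz":-10,"claw":70},{"tx":0,"ty":0,"tz":0,"wx":0,"wy":0,"wz":-10,"claw":70},{"tx":0,"ty":0,"tz":0,"wx":0,"wy":0,"wz":-10,"claw":70},{"tx":0,"ty":0,"tz":0,"wx":0,"wy":0,"wz":-10,"claw":70}]'
python3 -m crank '[{"tx":0,"ty":0,"tz":0,"wx":0,"wy":0,"wz":-10,"claw":70},{"tx":0,"ty":0,"tz":0,"wx":0,"wy":0,"wz":-10,"claw":70},{"tx":0,"ty":0,"tz":0,"wx":0,"wy":0,"wz":-10,"claw":70},{"tx":0,"ty":0,"tz":0,"wx":0,"wy":0,"wz":-10,"claw":70},{"tx":0,"ty":0,"tz":0,"wx":0,"wy":0,"wz":-10,"claw":70},{"tx":0,"ty":0,"tz":0,"wx":0,"wy":0,"wz":-10,"claw":70},{"tx":0,"ty":0,"tz":0,"wx":0,"wy":0,"wz":-10,"claw":70},{"tx":0,"ty":0,"tz":0,"wx":0,"wy":0,"wz":-10,"claw":70},{"tx":0,"ty":0,"tz":0,"wx":0,"wy":0,"wz":-10,"claw":70},{"tx":0,"ty":0,"tz":0,"wx":0,"wy":0,"wz":-10,"claw":70}]'
python3 -m crank '[{"tx":0,"ty":0,"tz":0,"wx":0,"wy":0,"wz":-10,"claw":70},{"tx":0,"ty":0,"tz":0,"wx":0,"wy":0,"wz":0,"claw":70}]'
python3 - <<'E'
from h import *
knob(); print(robot.sense()['joint_positions'][5])
E
```

```text
clock: 14.92
ee_pos: [0.5078, -0.0129, 0.0676]
tool_rot: [2.469, -1.939, -0.002]
ft_force: [-8.5, -14.2, 5.8]
finger_gap: 0.344
grasp_force: 59.3
score 0.69 top z 0.0975 c [ 0.5088 -0.0136  0.0975] n 165 mean off mm [7.4 2.2] turn by mean -2.713 by axis -2.825
clock: 16.27
ee_pos: [0.5091, -0.0119, 0.0696]
tool_rot: [-3.138, 0.159, -0.0]
ft_force: [-0.2, -0.3, 0.2]
finger_gap: 0.704
grasp_force: 0.0
clock: 17.52
ee_pos: [0.5091, -0.0119, 0.0697]
tool_rot: [2.139, 2.301, 0.0]
ft_force: [-0.1, 0.3, 0.7]
finger_gap: 0.701
grasp_force: 0.0
clock: 17.77
ee_pos: [0.5091, -0.012, 0.0697]
tool_rot: [1.938, 2.472, 0.0]
ft_force: [-0.2, -0.2, -0.5]
finger_gap: 0.702
grasp_force: 0.0
score 0.56 top z 0.0982 c [ 0.5083 -0.0131  0.0982] n 129 mean off mm [7.9 1.6] turn by mean -2.795 by axis -2.767
-0.3784736893451532
```

Half a turn is done, with a 2.5 mm sink. Now I'll regrip for the second half.

```bash
python3 -m crank '[{"tx":0,"ty":0,"tz":0,"wx":0,"wy":0,"wz":0,"claw":20},{"tx":0,"ty":0,"tz":0,"wx":0,"wy":0,"wz":0,"claw":20},{"tx":0,"ty":0,"tz":0,"wx":0,"wy":0,"wz":0,"claw":20},{"tx":0,"ty":0,"tz":0,"wx":0,"wy":0,"wz":0,"claw":20},{"tx":0,"ty":0,"tz":0.00014,"wx":0,"wy":0,"wz":10,"claw":20},{"tx":0,"ty":0,"tz":0.00014,"wx":0,"wy":0,"wz":10,"claw":20},{"tx":0,"ty":0,"tz":0.00014,"wx":0,"wy":0,"wz":10,"claw":20},{"tx":0,"ty":0,"tz":0.00014,"wx":0,"wy":0,"wz":10,"claw":20},{"tx":0,"ty":0,"tz":0.00014,"wx":0,"wy":0,"wz":10,"claw":20},{"tx":0,"ty":0,"tz":0.00014,"wx":0,"wy":0,"wz":10,"claw":20}]'
python3 -m crank '[{"tx":0,"ty":0,"tz":0.00014,"wx":0,"wy":0,"wz":10,"claw":20},{"tx":0,"ty":0,"tz":0.00014,"wx":0,"wy":0,"wz":10,"claw":20},{"tx":0,"ty":0,"tz":0.00014,"wx":0,"wy":0,"wz":10,"claw":20},{"tx":0,"ty":0,"tz":0.00014,"wx":0,"wy":0,"wz":10,"claw":20},{"tx":0,"ty":0,"tz":0.00014,"wx":0,"wy":0,"wz":10,"claw":20},{"tx":0,"ty":0,"tz":0.00014,"wx":0,"wy":0,"wz":10,"claw":20},{"tx":0,"ty":0,"tz":0.00014,"wx":0,"wy":0,"wz":10,"claw":20},{"tx":0,"ty":0,"tz":0.00014,"wx":0,"wy":0,"wz":10,"claw":20}]'
python3 -m crank '[{"tx":0,"ty":0,"tz":0.00014,"wx":0,"wy":0,"wz":10,"claw":20},{"tx":0,"ty":0,"tz":0.00014,"wx":0,"wy":0,"wz":10,"claw":20},{"tx":0,"ty":0,"tz":0.00014,"wx":0,"wy":0,"wz":10,"claw":20},{"tx":0,"ty":0,"tz":0.00014,"wx":0,"wy":0,"wz":10,"claw":20},{"tx":0,"ty":0,"tz":0,"wx":0,"wy":0,"wz":4,"claw":20},{"tx":0,"ty":0,"tz":0,"wx":0,"wy":0,"wz":0,"claw":20},{"tx":0,"ty":0,"tz":0,"wx":0,"wy":0,"wz":0,"claw":20}]'
python3 - <<'E'
from h import *
save(knob(),'w4'); s=robot.sense(); print(s['joint_positions'][5],np.abs(s['dq']).max(),s['moment'])
E
```

```text
clock: 19.12
ee_pos: [0.5086, -0.0124, 0.0689]
tool_rot: [2.918, 1.163, -0.001]
ft_force: [-3.6, -5.3, 7.1]
finger_gap: 0.343
grasp_force: 59.4
clock: 20.12
ee_pos: [0.5084, -0.0129, 0.0678]
tool_rot: [2.982, -0.984, -0.001]
ft_force: [-5.0, -12.7, 0.1]
finger_gap: 0.345
grasp_force: 59.3
clock: 21.0
ee_pos: [0.5079, -0.0129, 0.0671]
tool_rot: [2.402, -2.022, -0.001]
ft_force: [-6.8, -11.9, 6.6]
finger_gap: 0.345
grasp_force: 59.6
score 0.65 top z 0.095 c [ 0.5092 -0.0132  0.095 ] n 188 mean off mm [-8.  -0.8] turn by mean 0.239 by axis 0.368
2.82980659535424 0.0030022247781282467 [-2.15055476  1.44704058  0.02192174]
```

View pics/w4.png

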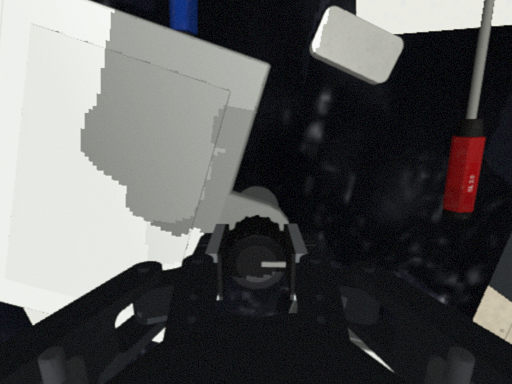

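The knob is held at (258,262), 5–6 mm lower after one forward turn, and the arm is at rest. The lid is shut and nothing beside the box was touched.

```bash
python3 -c "
from cell import robot
print(robot.sign_off())"
```

```text
the job is handed in; nothing more can be done
None
```

I pushed the lid shut, turned the screw backward until it dropped about 3 mm into the thread, then forward about one turn (364° commanded, sinking 5 to 6 mm), and handed the job in at about 21 s with the gripper still holding the knob at rest.

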